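Hang the flask carrier on the heater's twin pins and latch it

TASK

Pick up the flask carrier by its handle and lower it onto the heater block so that both pins come up through its two end holes and its plate lies fully home and flat on the pin bar, then swing the catch all the way shut over the plate's edge. The pin bar may be clamped a little to one side, so feel for the pins and be gentle: never press the carrier against the heater harder than about two kilograms' weight, and leave the other glassware and tools where they stand.

Things in the scene. Friction and masses are not known exactly. Their poses are not given: they have to be found in the camera images.
- heater: Fixed white heater block, 130 (x) x 280 (y) x 50 mm tall, on the left or right of the table. Origin: centre of its underside; x across it (blue control strip on its -x side), y along its length. On top lies an aluminium pin bar with two upright steel pins, see bar_place; the swing catch is on the -x side.
- bar_place (a point): Point on the heater, 56 mm above its origin, level with the pin bar's top face. The pins (8 mm thick, 26 mm tall from here, square-edged) stand on the bar 200 mm apart along the heater's y, at x = 0. The bar is clamped firmly, anywhere up to 18 mm to either side of this point along y: the shift is not reported, see it or feel for it.
- carrier: Loose flask carrier, about 350 g: flat aluminium plate 90 (x) x 240 (y) x 6 mm, an 11 mm pin hole at each end (y = -100, +100 mm, x = 0), two 42 mm flask openings (y = -55, +55 mm) and an upright handle in the middle. Origin: centre of the plate's underside. The same turned half round. Home: plate flat on the pin bar, a pin through each end hole.
- carrier_grip (a point): Centre of the carrier's upright black handle, 31 mm above the plate's underside (handle 12 mm thick along x, 36 mm long along y, 50 mm tall above the plate). Axes as the carrier's, z up out of the plate. When home it is 87 mm above the heater's origin.
- catch (a joint): Swing catch: steel blade on an upright pivot at (-72, +60) mm in the heater's frame. 0 = open, blade along the heater's +y; grows clockwise seen from above; 1.57 = shut, blade along +x over the plate's edge; stop at 1.6. Starts at 0 to 0.25; light friction (1.5 N at the knob), stays where left. Its underside passes 2.5 mm over a plate that is home.
- catch_knob (a point): Centre of the catch's upright round black knob, 14 mm thick, 40 mm tall, 45 mm from the pivot. 89.5 mm above the heater's origin; the knob's top is 20 mm above this point, the blade's upper face 20 mm below it.
- flask: Bystander, leave alone: conical glass flask, 64 mm base, 95 mm tall. Origin at its underside centre.
- beaker: Bystander, leave alone: open glass beaker, 64 mm wide, 80 mm tall. Origin at its underside centre.
- reagent: Bystander, leave alone: amber bottle, 56 mm wide, 110 mm tall. Origin at its underside centre.
- stopper: Bystander, leave alone: black rubber stopper, 28 mm wide, 25 mm tall, between the heater and the carrier. Origin at its underside centre.
- vial: Bystander, leave alone: small clear vial, 24 mm wide, 45 mm tall, between the heater and the carrier. Origin at its underside centre.
- scoop: Bystander, leave alone: metal lab scoop lying flat, 170 mm long. Origin at its underside (middle of its length).
- jar: Bystander, leave alone: white plastic jar, 60 mm wide, 70 mm tall. Origin at its underside centre.

How it is judged:
By the outcome, as a careful person would: the job done as asked, in the order asked, and still so for the second after the job is handed in, with the robot touching nothing.
It also fails if it takes over 72 s, if anything falls off the work surface, if the arm or the gripper's body presses on something with over 40 N, if the wrist force passes 120 N, or if a joint passes its speed limit or range.

ROBOT

A 6-joint arm with a two-finger parallel gripper is mounted at the origin on the work surface. World frame = base frame: x ahead of the robot, y to its left, z up, the work surface at z = 0. Lengths are in m, angles in rad, forces in N, time in s.
With the tool pointing down it reaches from about 0.325 to 0.875 m from the base axis. Payload 4.4 kg.
Tool frame: the origin (TCP) lies at the very end of the fingers, on their centre line; the grasp point (between the pads) lies 19 mm behind it; z points along the fingers, y is the line along which they close (so a half turn about z gives the same grasp; the last joint's range is limited). The gripper opens to 85 mm and grips with 20 to 120 N. Pads are 22 mm wide; open, the fingers measure 114 mm over their backs; the gripper's body (76 mm by 85 mm) begins 54 mm behind the grasp point. The pads swing forward as they close: fully open they stand 13 mm farther back than shut.
Start: joints at [1.067, 0.207, 1.542, -0, 1.393, -0.15], TCP at [0.199, 0.539, 0.231] pointing down, gripper open.
Joint ranges: [-2.73, 2.73], [-0.86, 2.22], [0.23, 2.46], [-1.11, 4.25], [0.08, 2.63], [-2.82, 2.82]. Speed limits (rad/s): [2.79, 2.79, 3.14, 3.14, 3.14, 3.14].

INTERFACE

Orientations are given as a unit quaternion [w, x, y, z].
In Python, from rig import * gives the robot as it stands.
- The arm moves only by the shell command python3 -m creep 'ROWS'. ROWS is JSON, a list that holds one entry, the list of rows, each a list of 7 numbers: the shift along the tool's x, y, z in mm, then the turn, a rotation vector about the tool's x, y, z in degrees, then the gripper command: -1 is fully open, 1 is shut, values between are in proportion. A call has 1 to 8 rows; each row is the pose to reach, as a shift and turn from the pose commanded when the call began, along the tool's axes at that moment; what a row does not reach only later rows make up. A row lasts 1/8 s, in which the tool goes at most 62.5 mm and 10.7 degrees, less where a joint would pass 70% of its speed; a pose out of reach is approached as far as the arm can. A call with a gripper value outside its range is refused whole. The fingers move at their own pace and stop on an object; the grip force is fixed at half the most. Time passes only in rows, so rows that repeat a pose let the fingers close. It gives the time, the measured TCP pose, the force, the opening and the grip force at its end, in the units of the state.
- get_obs(): the state, without advancing time (a new reading comes with each control period).
- capture(name): name is "side" or "top"; returns the picture (480x640x3 uint8, red, green, blue); there is no depth.
- camera_info(name): a dict with "fovy" (degrees; the focal length in pixels is half the picture's height over the tangent of half this angle, whatever the lens; pixels are square), "cx", "cy" (the principal point, pixels), "distortion" ([k1, k2, p1, p2, k3] as OpenCV has them; the pictures are not rectified), "T" (4x4, takes a point from camera to world coordinates). Camera axes: x right, y up, looking along -z (the intrinsics and any distortion apply to the point x, -y, -z); pixel columns grow to the right and rows downward; lengths in m; the calibration is good to about 2 mm. A picture is of the moment at which its call begins. camera_info takes no time and is no camera call.
- sign_off(): hands the job in; it is judged then, once.
The state is a dict: "time_s": time; "qpos": joint angles; "joint_vel": joint speeds; "tau": joint torques, N m; "ee_pos": TCP position; "tcp_rot": TCP orientation; "wrist_force": force on the tool from outside, world axes, zero at the start; "torque": the same for the moment, N m; "opening": finger opening in m; "gripper_force": force on a finger pad.
Only numpy, scipy, OpenCV 4.12 (cv2) and the standard library are available. Lean on these libraries where they do the work, as an engineer would, in place of code of your own. Each camera call takes 0.05 s, during which the arm holds its last target. There are 200 camera calls.

## Working session

There is one attempt and no reset: what is moved stays moved. The work goes in short steps, Python scripts to look and compute and a shell command to move; the robot and the scene stay as the last step left them, time stands still between calls to the robot, and variables do not carry over. Pictures are saved under pics/ and viewed, at most 10 in all, crops included, and the job is handed in when it is done.

```bash
ls; mkdir -p pics; python3 - <<'E'
from rig import *
import cv2
for n in ("top","side"):
    cv2.imwrite(f"pics/{n}0.png",capture(n)[:,:,::-1]); print(n,camera_info(n))
o=get_obs();print(o)
E
```

```text
pics
top {'fovy': 44.73170391225921, 'cx': 308.67914158806093, 'cy': 231.10549464558164, 'distortion': array([-0.00426177,  0.        ,  0.        ,  0.        ,  0.        ]), 'T': array([[ 0.01086825,  0.9872174 , -0.15900846,  0.44750345],
       [-0.99989763,  0.01220946,  0.00746036,  0.04208713],
       [ 0.0093064 ,  0.1589111 ,  0.98724903,  1.02685596],
       [ 0.        ,  0.        ,  0.        ,  1.        ]])}
side {'fovy': 56.89846161926707, 'cx': 321.96155573855884, 'cy': 235.7528558652416, 'distortion': array([-0.04404748,  0.        ,  0.        ,  0.        ,  0.        ]), 'T': array([[-0.67195454,  0.40249343, -0.62167205,  0.11478944],
       [-0.74021865, -0.33834132,  0.58103485,  0.50037496],
       [ 0.02352536,  0.85060225,  0.52528313,  0.5084078 ],
       [ 0.        ,  0.        ,  0.        ,  1.        ]])}
{'time_s': 0.1, 'qpos': array([ 1.06651616e+00,  2.07334004e-01,  1.54284775e+00, -2.30301889e-05,
        1.39350231e+00, -1.50478760e-01]), 'joint_vel': array([-2.77778011e-04, -3.45774415e-03, -2.53219481e-03,  2.91039974e-04,
       -7.22314662e-05, -2.25777580e-04]), 'tau': array([-5.06015440e-04, -3.84090436e+01, -2.92547929e+01, -3.66991317e-04,
        4.91032319e-03, -1.74013815e-05]), 'ee_pos': array([0.19888193, 0.53876378, 0.23022494]), 'tcp_rot': array([-3.25530006e-04,  1.75977387e-01,  9.84393654e-01, -9.93812163e-04]), 'wrist_force': array([ 0.20328843, -0.70803326,  0.05985724]), 'torque': array([0.03354612, 0.01714952, 0.05216234]), 'gripper_force': 0.0, 'opening': 0.08534164921931917}
```

View pics/top0.png

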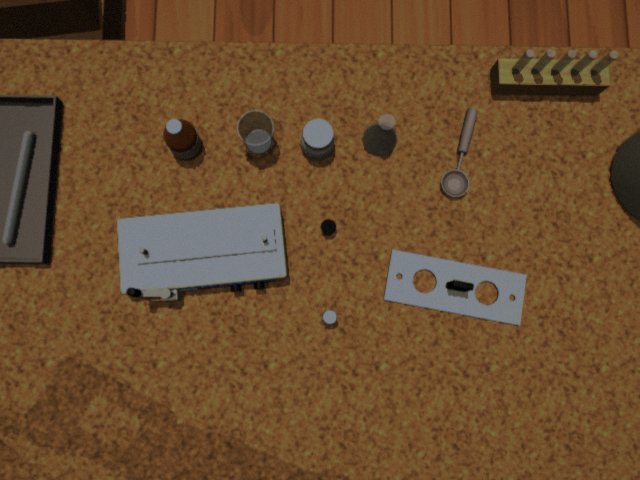

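View pics/side0.png

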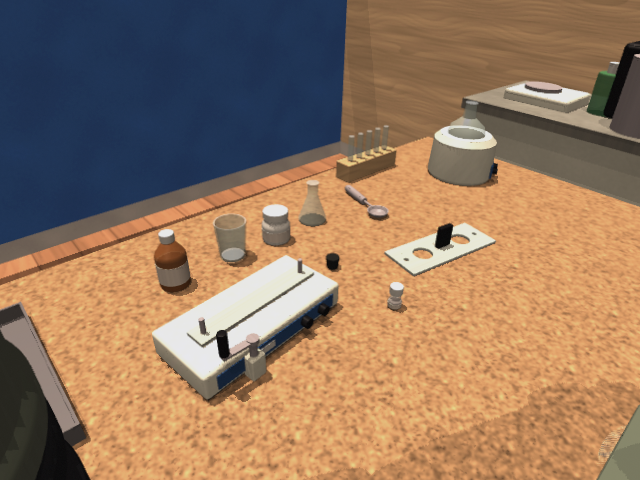

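```bash
cat > h.py <<'E'
from rig import *
import cv2, numpy as np
def cam(n):
    c=camera_info(n); f=240/np.tan(np.radians(c["fovy"]/2))
    return np.array([[f,0,c["cx"]],[0,f,c["cy"]],[0,0,1.]]),np.array(c["distortion"]),np.array(c["T"])
def ray(n,uv):
    K,D,T=cam(n); p=cv2.undistortPoints(np.array(uv,float).reshape(-1,1,2),K,D).reshape(-1,2)
    d=np.c_[p[:,0],-p[:,1],-np.ones(len(p))]@T[:3,:3].T
    return T[:3,3],d
def onplane(n,uv,z):
    o,d=ray(n,uv); return o+d*((np.asarray(z)-o[2])/d[:,2])[:,None]
def proj(n,P):
    K,D,T=cam(n); q=(np.atleast_2d(P)-T[:3,3])@T[:3,:3]
    return cv2.projectPoints((q*[1,-1,-1])[:,None],np.zeros(3),np.zeros(3),K,D)[0].reshape(-1,2)
E
python3 - <<'E'
from h import *
im=cv2.imread("pics/top0.png")
a=cv2.resize(im[195:310,105:305],(800,460),interpolation=cv2.INTER_CUBIC)
cv2.imwrite("pics/c1.png",a)
hsv=cv2.cvtColor(im,cv2.COLOR_BGR2HSV)
m=((hsv[...,1]<70)&(hsv[...,2]>90)).astype(np.uint8)*255
cs,h=cv2.findContours(m,cv2.RETR_CCOMP,cv2.CHAIN_APPROX_NONE)
for i,c in enumerate(cs):
    A=cv2.contourArea(c)
    if A>8:
        M=cv2.moments(c); print(i,h[0][i][3],A,M["m10"]/M["m00"],M["m01"]/M["m00"],cv2.minAreaRect(c) if A>2000 else "")
E
```

```text
0 -1 133.5 329.3383270911361 316.3720349563046 
1 -1 18.0 174.53703703703704 293.787037037037 
2 -1 6937.5 455.1568048048048 286.8667147147147 ((455.5127868652344, 286.9328308105469), (139.7935333251953, 51.80854034423828), 10.750967025756836)
3 2 36.5 511.6940639269406 297.30593607305934 
4 2 478.0 486.3922594142259 292.52196652719664 
5 2 397.0 458.8988245172124 287.88371116708646 
6 2 33.5 398.90049751243777 275.8009950248756 
7 2 468.5 424.2059765208111 280.7328352899324 
8 -1 12268.0 200.0239783719161 248.13550157591564 ((200.1683349609375, 252.18316650390625), (84.37914276123047, 166.46969604492188), 84.2894058227539)
13 8 14.0 167.0 261.0 
14 8 8.5 174.2156862745098 260.6274509803921 
17 8 36.0 188.02777777777777 259.05555555555554 
18 8 12.0 207.5 257.0 
19 8 12.0 216.5 256.0 
22 8 12.0 234.5 254.0 
26 8 47.5 145.41754385964913 253.10175438596488 
28 8 27.5 265.24848484848485 241.38787878787878 
34 -1 260.0 454.47435897435895 183.89871794871794 
38 -1 22.0 459.5984848484848 162.46212121212122 
42 -1 18.0 258.05555555555554 142.62962962962962 
45 -1 391.5 14.796934865900383 185.47807577692632 
52 -1 163.5 173.3037716615698 125.6768603465851 
53 -1 664.0 317.71084337349396 132.59563253012047 
56 -1 131.0 386.61959287531806 120.49872773536894 
59 -1 230.5 468.0997830802603 128.90961677512652 
60 -1 24.5 613.156462585034 54.095238095238095 
61 -1 25.5 592.3660130718954 53.549019607843135 
62 -1 25.5 571.3660130718954 53.326797385620914 
63 -1 28.0 550.5178571428571 52.839285714285715 
64 -1 26.5 529.5220125786163 52.685534591194966
```

View pics/c1.png

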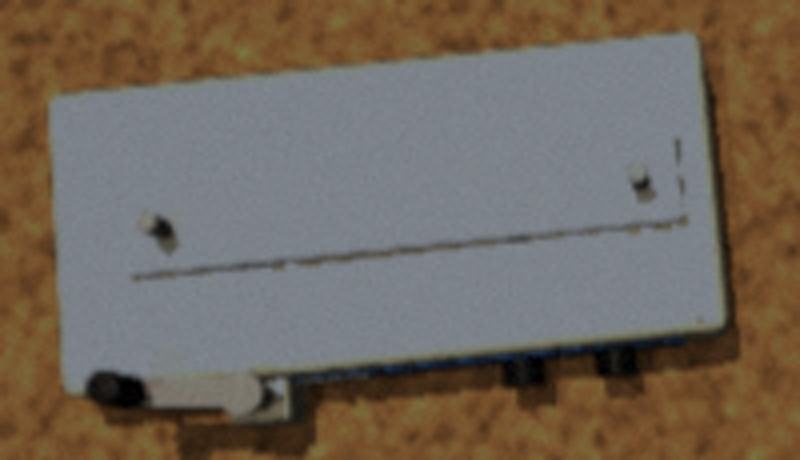

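```bash
python3 - <<'E'
from h import *
np.set_printoptions(precision=4,suppress=True)
t=[(142.6,250.4),(264.3,238.6)]
P=onplane("top",t,[.082,.082]);print("pins",P,np.linalg.norm(P[0]-P[1]))
d=P[0]-P[1];print("yaw heater y-axis",np.degrees(np.arctan2(-d[0],d[1])), "proj base",proj("top",P-[0,0,.026]),"side top/base",proj("side",P),proj("side",P-[0,0,.026]))
# heater top corners (crop px)
c=np.array([(50,98),(697,35),(725,325),(65,390)])/4+[105,195]
H=onplane("top",c,[.05]*4);print("heater corners",H,H.mean(0))
for a in range(4):print(np.linalg.norm(H[a]-H[a-1]))
h=onplane("top",[(398.9,275.8),(511.7,297.3),(424.2,280.7),(486.4,292.5)],[.005]*4)
print("holes",h,np.linalg.norm(h[0]-h[1]));d=h[0]-h[1]
print("carrier c",h.mean(0),h[:2].mean(0),"yaw",np.degrees(np.arctan2(-d[0],d[1])))
k=onplane("top",[(105+100/4,195+383/4)],[.1095]);print("knob top",k)
print("pivot",onplane("top",[(105+245/4,195+392/4)],[.0695]))
K=cv2.imread("pics/side0.png")[240:390,150:350];cv2.imwrite("pics/s1.png",cv2.resize(K,(800,600),interpolation=cv2.INTER_CUBIC))
E
```

```text
pins [[0.5645 0.305  0.082 ]
 [0.5864 0.1074 0.082 ]] 0.19880773857470188
yaw heater y-axis 6.309030478883355 proj base [[146.8244 252.363 ]
 [265.3183 240.8626]] side top/base [[202.2044 318.3365]
 [300.5495 259.4844]] [[204.4218 331.9634]
 [300.5815 271.9533]]
heater corners [[0.6208 0.3594 0.05  ]
 [0.6516 0.0855 0.05  ]
 [0.5278 0.0714 0.05  ]
 [0.4975 0.3455 0.05  ]] [0.5744 0.2155 0.05  ]
0.12405335334132662
0.27564275021174567
0.12456144164806357
0.27567997966538876
holes [[ 0.5346 -0.1249  0.005 ]
 [ 0.4992 -0.3221  0.005 ]
 [ 0.5265 -0.1692  0.005 ]
 [ 0.5071 -0.2779  0.005 ]] 0.20030742175587843
carrier c [ 0.5168 -0.2235  0.005 ] [ 0.5169 -0.2235  0.005 ] yaw -10.171268346562629
knob top [[0.4973 0.3135 0.1095]]
pivot [[0.4966 0.2661 0.0695]]
```

View pics/s1.png

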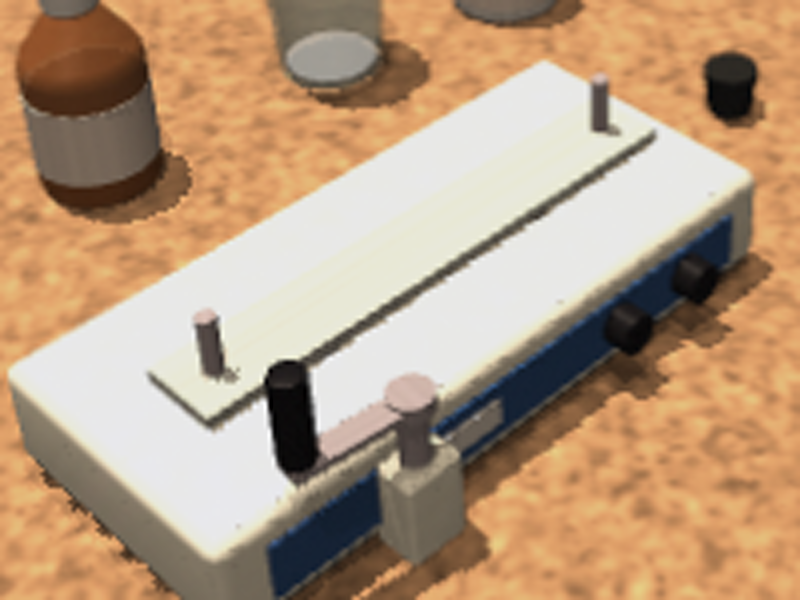

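```bash
cat > go.py <<'E'
import sys; from h import *
from scipy.spatial.transform import Rotation as R
# target x y z, azimuth of tool y (deg)
x,y,z,az=map(float,sys.argv[1:5]); o=get_obs()
q=o["tcp_rot"]; r=R.from_quat(np.r_[q[1:],q[0]])
a=np.radians(az); Y=np.array([np.cos(a),np.sin(a),0]); Z=np.array([0,0,-1.]); t=R.from_matrix(np.c_[np.cross(Y,Z),Y,Z])
np.set_printoptions(precision=2,suppress=True)
print("shift",r.inv().apply(np.array([x,y,z])-o["ee_pos"])*1e3,"turn",np.degrees((r.inv()*t).as_rotvec()),"t",o["time_s"],"F",o["wrist_force"],"pos",o["ee_pos"]*1e3)
E
python3 go.py .5169 -.2235 .20 -10.2
```

```text
shift [-562.43 -604.81   31.31] turn [-0.11  0.07 79.93] t 0.1 F [ 0.2  -0.71  0.06] pos [198.88 538.76 230.22]
```

```bash
python3 -m creep '[[[-40,-43,0,0,0,6,-1],[-80,-86,0,0,0,12,-1],[-120,-129,0,0,0,18,-1],[-160,-172,0,0,0,24,-1],[-200,-215,0,0,0,30,-1],[-240,-258,0,0,0,36,-1],[-280,-301,0,0,0,42,-1],[-320,-344,0,0,0,48,-1]]]'; python3 go.py .5169 -.2235 .12 -10.2
```

```text
time_s: 1.1
ee_pos: [0.3803, 0.1041, 0.2311]
tcp_rot: [0.0, 0.563, 0.827, 0.0]
wrist_force: [0.6, -0.6, 0.1]
opening: 0.0858
gripper_force: 0.0
shift [-354.82    6.74  111.12] turn [ 0.02 -0.01 31.74] t 1.1 F [ 0.62 -0.63  0.06] pos [380.34 104.05 231.14]
```

```bash
python3 -m creep '[[[-55,0,0,0,0,5,-1],[-110,2,0,0,0,10,-1],[-165,3,10,0,0,16,-1],[-220,4,30,0,0,21,-1],[-275,5,55,0,0,26,-1],[-330,6,80,0,0,31,-1],[-355,7,110,0,0,31.7,-1],[-355,7,110,0,0,31.7,-1]]]'; python3 go.py .5169 -.2235 .014 -10.2
```

```text
time_s: 2.1
ee_pos: [0.516, -0.2216, 0.1177]
tcp_rot: [-0.003, 0.767, 0.642, -0.001]
wrist_force: [-0.2, -0.2, -0.0]
opening: 0.0854
gripper_force: 0.0
shift [ -2.02   1.88 103.72] turn [-0.39 -0.15  0.09] t 2.1 F [-0.19 -0.2  -0.01] pos [ 516.04 -221.58  117.74]
```

```bash
python3 -m creep '[[[-1,1,25,0,0,0,-1],[-2,2,55,0,0,0,-1],[-2,2,80,0,0,0,-1],[-2,2,95,0,0,0,-1],[-2,2,100,0,0,0,-1],[-2,2,100,0,0,0,-1]]]'; python3 go.py .5169 -.2235 .016 -10.2
```

```text
time_s: 2.85
ee_pos: [0.5202, -0.2236, 0.022]
tcp_rot: [0.0, 0.766, 0.643, 0.0]
wrist_force: [-0.3, 1.1, 0.6]
opening: 0.0854
gripper_force: 0.0
shift [-0.46 -3.32  6.  ] turn [0.05 0.02 0.25] t 2.85 F [-0.33  1.08  0.59] pos [ 520.25 -223.62   22.  ]
```

```bash
python3 -m creep '[[[-0.5,-3,6,0,0,0,-1],[-0.5,-3,6,0,0,0,0],[-0.5,-3,6,0,0,0,1],[-0.5,-3,6,0,0,0,1],[-0.5,-3,6,0,0,0,1],[-0.5,-3,6,0,0,0,1],[-0.5,-3,6,0,0,0,1]]]'; python3 go.py .5169 -.2235 .22 -10.2
```

```text
time_s: 3.72
ee_pos: [0.5172, -0.2239, 0.0156]
tcp_rot: [0.0, 0.766, 0.643, 0.0]
wrist_force: [1.2, -0.4, 0.6]
opening: 0.0117
gripper_force: 59.0
shift [   0.26   -0.16 -204.44] turn [0.05 0.02 0.23] t 3.725 F [ 1.24 -0.43  0.59] pos [ 517.2  -223.88   15.56]
```

```bash
python3 -m creep '[[[0,0,-10,0,0,0,1],[0,0,-35,0,0,0,1],[0,0,-65,0,0,0,1],[0,0,-95,0,0,0,1],[0,0,-125,0,0,0,1],[0,0,-145,0,0,0,1],[0,0,-155,0,0,0,1],[0,0,-155,0,0,0,1]]]'; python3 go.py .5755 .2062 .17 6.3
```

```text
time_s: 4.72
ee_pos: [0.5166, -0.2236, 0.1704]
tcp_rot: [0.0, 0.766, 0.643, 0.0]
wrist_force: [-0.4, -0.1, -4.6]
opening: 0.011
gripper_force: 58.9
shift [433.49 -16.4    0.39] turn [  0.01   0.01 -16.27] t 4.725 F [-0.44 -0.09 -4.6 ] pos [ 516.61 -223.59  170.45]
```

```bash
python3 -m creep '[[[20,-1,0,0,0,-1,1],[65,-3,0,0,0,-3,1],[115,-5,0,0,0,-5,1],[170,-7,0,0,0,-7,1],[225,-9,0,0,0,-9,1],[280,-11,0,0,0,-11,1],[335,-13,0,0,0,-13,1],[385,-15,0,0,0,-15,1]]]'; python3 go.py .5755 .2062 .17 6.3
```

```text
time_s: 5.72
ee_pos: [0.5669, 0.1612, 0.1686]
tcp_rot: [-0.001, 0.674, 0.738, -0.001]
wrist_force: [0.7, -0.3, -4.2]
opening: 0.0113
gripper_force: 58.8
shift [44.09 12.63 -1.41] turn [-0.19 -0.03 -1.11] t 5.725 F [ 0.72 -0.3  -4.16] pos [566.9  161.15 168.61]
```

```bash
python3 -m creep '[[[25,0,0,0,0,-0.6,1],[40,0,0,0,0,-1.2,1],[48,0,0,0,0,-1.3,1],[48,0,0,0,0,-1.3,1],[48,0,0,0,0,-1.3,1]]]'; python3 go.py .5755 .2062 .11 6.3
```

```text
time_s: 6.35
ee_pos: [0.5645, 0.2049, 0.1702]
tcp_rot: [0.0, 0.667, 0.745, -0.0]
wrist_force: [-1.1, -0.5, -4.1]
opening: 0.0115
gripper_force: 58.9
shift [ 0.11 11.05 60.24] turn [-0.01  0.03 -0.04] t 6.35 F [-1.13 -0.52 -4.11] pos [564.54 204.91 170.24]
```

```bash
python3 -m creep '[[[0,6,15,0,0,0,1],[0,11,40,0,0,0,1],[0,11,55,0,0,0,1],[0,11,60,0,0,0,1],[0,11,60,0,0,0,1],[0,11,60,0,0,0,1]]]'; python3 go.py .5755 .2062 .11 6.3; python3 - <<'E'
from h import *
for n,(x,y,w,h) in dict(top=(100,190,200,150),side=(150,240-40,200,150)).items():
    im=capture(n)[:,:,::-1]; cv2.imwrite(f"pics/{n}1.png",im)
    cv2.imwrite(f"pics/{n}1c.png",cv2.resize(im[y:y+h,x:x+w],(800,600),interpolation=cv2.INTER_CUBIC))
E
```

```text
time_s: 7.1
ee_pos: [0.5762, 0.2073, 0.1114]
tcp_rot: [0.001, 0.667, 0.745, 0.001]
wrist_force: [0.4, -0.1, -3.8]
opening: 0.0113
gripper_force: 58.8
shift [-1.07 -0.78  1.36] turn [ 0.12 -0.01  0.03] t 7.1 F [ 0.38 -0.07 -3.83] pos [576.15 207.35 111.36]
```

View pics/top1c.png

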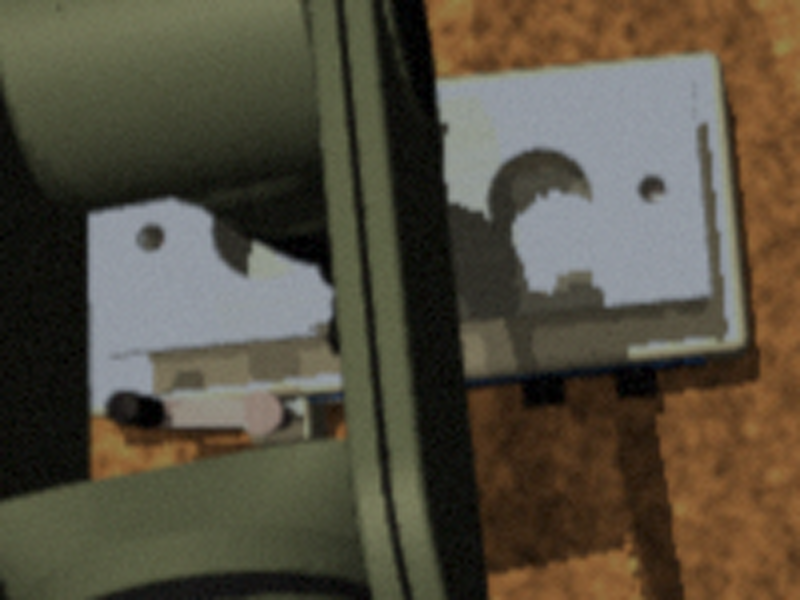

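View pics/side1c.png

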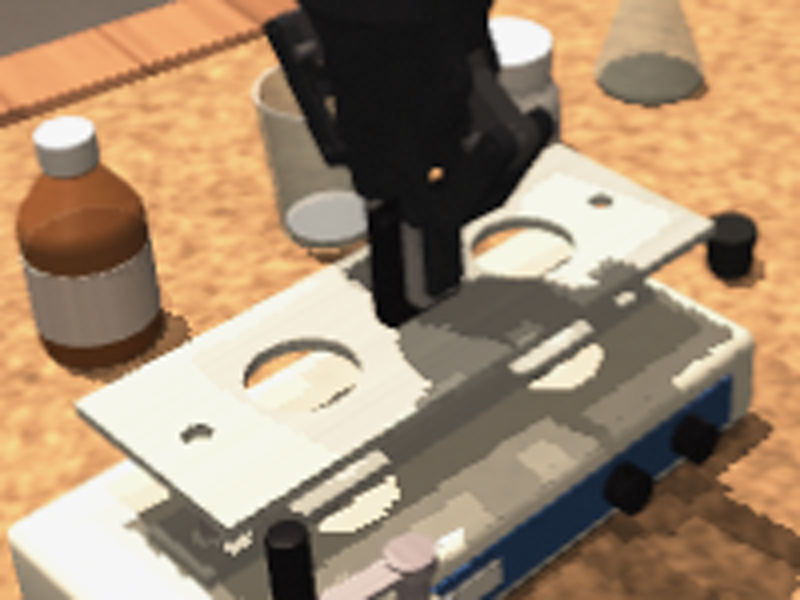

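```bash
python3 - <<'E'
from h import *
np.set_printoptions(precision=4,suppress=True)
pins=np.array([[.5645,.305,.082],[.5864,.1074,.082]])
z=get_obs()["ee_pos"][2]-.0156+.006; print(get_obs()["ee_pos"])
for n,seeds in dict(top=[(137.5,249),(263,237)],side=[(199.2,308.2),(300,250.2)]).items():
    g=cv2.cvtColor(cv2.imread(f"pics/{n}1.png"),cv2.COLOR_BGR2GRAY).astype(float)
    for i,s in enumerate(seeds):
        u,v=map(round,s); w=g[v-5:v+6,u-6:u+7]; b=np.median(w); k=np.clip(b-w-12,0,None)
        yy,xx=np.mgrid[v-5:v+6,u-6:u+7]; c=(np.sum(k*xx)/k.sum(),np.sum(k*yy)/k.sum())
        P=onplane(n,[c],[z-.001 if n=="top" else z-.001])[0]; print(n,c,P,"pin-hole mm",(pins[i]-P)[:2]*1e3)
E
```

```text
[0.5761 0.2074 0.1114]
top (np.float64(137.476393024245), np.float64(248.8366652488303)) [0.5646 0.3081 0.1008] pin-hole mm [-0.1012 -3.099 ]
top (np.float64(262.26618379357177), np.float64(236.3662290629244)) [0.5872 0.1095 0.1008] pin-hole mm [-0.7815 -2.0718]
side (np.float64(198.61107404936624), np.float64(307.68712474983323)) [0.567  0.3067 0.1008] pin-hole mm [-2.4568 -1.6515]
side (np.float64(299.7271062271062), np.float64(249.74053724053724)) [0.5882 0.1076 0.1008] pin-hole mm [-1.803  -0.2246]
```

```bash
python3 -m creep '[[[-1,-0.6,4,0,0,0,1],[-2,-1.2,9,0,0,0,1],[-2,-1.2,12,0,0,0,1],[-2,-1.2,12,0,0,0,1]]]';  python3 -m creep '[[[0,0,1,0,0,0,1],[0,0,2,0,0,0,1],[0,0,2,0,0,0,1]]]'; python3 -m creep '[[[0,0,0.5,0,0,0,1],[0,0,1,0,0,0,1],[0,0,1,0,0,0,1]]]'; python3 go.py .5755 .2062 .11 6.3
```

```text
time_s: 7.7
ee_pos: [0.5742, 0.205, 0.0979]
tcp_rot: [-0.0, 0.667, 0.745, -0.0]
wrist_force: [0.2, -0.1, -4.6]
opening: 0.0114
gripper_force: 58.9
time_s: 8.07
ee_pos: [0.5746, 0.2051, 0.0973]
tcp_rot: [0.0, 0.667, 0.745, 0.0]
wrist_force: [-2.7, -0.6, 3.5]
opening: 0.0114
gripper_force: 59.9
time_s: 8.45
ee_pos: [0.5748, 0.2052, 0.0971]
tcp_rot: [0.0, 0.667, 0.745, 0.0]
wrist_force: [-5.1, -1.0, 7.9]
opening: 0.0116
gripper_force: 60.7
shift [  0.95   0.85 -12.94] turn [ 0.06 -0.    0.03] t 8.45 F [-5.06 -1.    7.92] pos [574.77 205.17  97.06]
```

```bash
python3 -c "
from rig import *
print(get_obs()['torque'],get_obs()['wrist_force'])"; python3 -m creep '[[[0,0,-2,0,0,0,1],[0,0,-3,0,0,0,1],[0,0,-3,0,0,0,1],[0,0,-3,0,0,0,1]]]'; python3 -c "
from rig import *
print(get_obs()['torque'],get_obs()['wrist_force'])"
```

```text
[-0.28614894  0.74083119 -0.05091671] [-5.06328169 -0.99676731  7.91951549]
time_s: 8.95
ee_pos: [0.5741, 0.205, 0.0976]
tcp_rot: [-0.0, 0.667, 0.745, -0.0]
wrist_force: [0.2, 0.8, -3.7]
opening: 0.0113
gripper_force: 58.9
[-0.01106786  0.02877133  0.00861905] [ 0.16683332  0.7922874  -3.70111253]
```

```bash
python3 - <<'E'
from h import *
T=cv2.imread
t=capture("top")[:,:,::-1]; s=capture("side")[:,:,::-1]
cv2.imwrite("pics/top2.png",t);cv2.imwrite("pics/side2.png",s)
def c(im,u,v): return cv2.resize(im[v-12:v+13,u-16:u+17],(400,300),interpolation=cv2.INTER_CUBIC)
cv2.imwrite("pics/q2.png",np.vstack([np.hstack([c(t,139,250),c(t,263,238)]),np.hstack([c(s,200,314),c(s,300,257)])]))
E
```

```text
(no output)
```

View pics/q2.png

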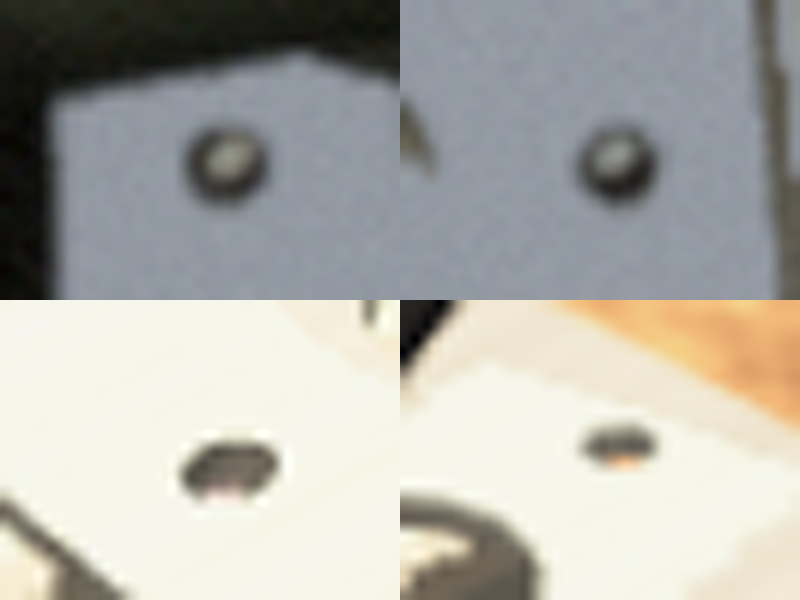

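```bash
python3 -m creep '[[[0.8,1.6,-1,0,0,0,1],[0.8,1.6,-1,0,0,0,1],[0.8,1.6,1,0,0,0,1],[0.8,1.6,2,0,0,0,1],[0.8,1.6,3,0,0,0,1],[0.8,1.6,3,0,0,0,1]]]'; python3 -c "
from rig import *
print(get_obs()['torque'],get_obs()['wrist_force'])"
```

```text
time_s: 9.8
ee_pos: [0.5761, 0.2061, 0.0954]
tcp_rot: [0.0, 0.667, 0.745, 0.0]
wrist_force: [1.4, 0.4, -4.2]
opening: 0.0113
gripper_force: 58.9
[ 0.01294906 -0.17917134  0.1271125 ] [ 1.36696955  0.35878156 -4.15265718]
```

```bash
python3 -m creep '[[[0,0,1,0,0,0,1],[0,0,2,0,0,0,1],[0,0,3,0,0,0,1],[0,0,4,0,0,0,1],[0,0,4,0,0,0,1]]]'; python3 -c "
from rig import *
print(get_obs()['torque'])"; python3 go.py .5755 .206 .0716 6.3
```

```text
time_s: 10.42
ee_pos: [0.576, 0.2061, 0.0913]
tcp_rot: [0.0, 0.667, 0.745, 0.0]
wrist_force: [1.8, 0.9, -3.7]
opening: 0.0114
gripper_force: 59.0
[ 0.04401586 -0.28965307  0.16573388]
shift [ 0.01 -0.54 19.7 ] turn [ 0.02 -0.    0.03] t 10.425 F [ 1.77  0.91 -3.7 ] pos [576.03 206.05  91.3 ]
```

```bash
python3 -m creep '[[[0.1,0.4,1,0,0,-0.3,1],[0.1,0.4,3,0,0,-0.3,1],[0.1,0.4,5,0,0,-0.3,1],[0.1,0.4,7,0,0,-0.3,1],[0.1,0.4,8,0,0,-0.3,1],[0.1,0.4,8,0,0,-0.3,1]]]'; python3 -c "
from rig import *
print(get_obs()['torque'])"; python3 -m creep '[[[0,0,2,0,0,0,1],[0,0,4,0,0,0,1],[0,0,6,0,0,0,1],[0,0,7,0,0,0,1],[0,0,8,0,0,0,1],[0,0,8,0,0,0,1]]]'; python3 go.py .5755 .206 .0716 6.3
```

```text
time_s: 11.18
ee_pos: [0.576, 0.2061, 0.083]
tcp_rot: [-0.0, 0.665, 0.747, -0.0]
wrist_force: [-0.1, -0.7, -3.8]
opening: 0.0113
gripper_force: 58.9
[ 0.00792989 -0.06274361 -0.04575355]
time_s: 11.92
ee_pos: [0.5762, 0.2061, 0.0752]
tcp_rot: [-0.0, 0.665, 0.747, -0.0]
wrist_force: [0.1, 0.9, -3.4]
opening: 0.0115
gripper_force: 58.9
shift [-0.06 -0.7   3.59] turn [-0.01  0.    0.33] t 11.925 F [ 0.15  0.95 -3.36] pos [576.19 206.14  75.19]
```

```bash
python3 -m creep '[[[0,0,1,0,0,0,1],[0,0,2,0,0,0,1],[0,0,3,0,0,0,1],[0,0,3,0,0,0,1]]]'; python3 -m creep '[[[0,0,0.5,0,0,0,1],[0,0,1,0,0,0,1],[0,0,1,0,0,0,1]]]';  python3 -m creep '[[[0,0,0.5,0,0,0,1],[0,0,1,0,0,0,1],[0,0,1,0,0,0,1]]]'; python3 -c "
from rig import *
print(get_obs()['torque'])"
```

```text
time_s: 12.42
ee_pos: [0.5761, 0.2061, 0.0721]
tcp_rot: [-0.0, 0.665, 0.747, -0.0]
wrist_force: [-0.7, -0.2, -4.1]
opening: 0.0114
gripper_force: 58.9
time_s: 12.8
ee_pos: [0.5764, 0.2062, 0.0716]
tcp_rot: [0.0, 0.665, 0.747, 0.0]
wrist_force: [-1.2, -0.2, -2.2]
opening: 0.0113
gripper_force: 59.3
time_s: 13.18
ee_pos: [0.5764, 0.2062, 0.0716]
tcp_rot: [0.0, 0.665, 0.747, 0.0]
wrist_force: [-5.0, -0.9, 4.9]
opening: 0.0111
gripper_force: 60.2
[-0.17195719  0.65659659 -0.01451132]
```

```bash
python3 -m creep '[[[0,0,-1.5,0,0,0,1],[0,0,-1.5,0,0,0,0.6],[0,0,-1.5,0,0,0,0.2],[0,0,-1.5,0,0,0,0.2],[0,0,-1.5,0,0,0,0.2]]]';python3 -m creep '[[[0,0,-8,0,0,0,0.2],[0,0,-25,0,0,0,0.2],[0,0,-50,0,0,0,0.2],[0,0,-75,0,0,0,0.2],[0,0,-90,0,0,0,0.2],[0,0,-90,0,0,0,0.2]]]'; python3 go.py .4972 .3125 .16 -0.6
```

```text
time_s: 13.8
ee_pos: [0.5764, 0.2062, 0.0719]
tcp_rot: [0.0, 0.665, 0.747, 0.0]
wrist_force: [-0.7, -0.7, 0.4]
opening: 0.0347
gripper_force: 0.0
time_s: 14.55
ee_pos: [0.5776, 0.2064, 0.1641]
tcp_rot: [0.001, 0.665, 0.747, 0.002]
wrist_force: [-0.2, 0.4, -0.1]
opening: 0.0342
gripper_force: 0.0
shift [114.63 -67.62   3.88] turn [ 0.24 -0.04  7.23] t 14.55 F [-0.17  0.44 -0.11] pos [577.59 206.44 164.13]
```

```bash
python3 -m creep '[[[30,-18,0,0,0,2,0.2],[70,-42,1,0,0,4,0.2],[105,-62,2,0,0,6,0.2],[115,-67.5,2,0,0,7,0.2],[115,-67.5,2,0,0,7,0.2],[115,-67.5,2,0,0,7,0.2]]]'; python3 go.py .4972 .3125 .084 -0.6; python3 - <<'E'
from h import *
s=capture("side")[:,:,::-1]; t=capture("top")[:,:,::-1]; cv2.imwrite("pics/side3.png",s)
f=lambda a,u,v:cv2.resize(a[v:v+150,u:u+100],(400,600),interpolation=cv2.INTER_CUBIC)
cv2.imwrite("pics/s3.png",cv2.resize(s[220:370,150:350],(800,600),interpolation=cv2.INTER_CUBIC))
E
```

```text
time_s: 15.3
ee_pos: [0.4967, 0.3116, 0.1595]
tcp_rot: [0.0, 0.71, 0.705, -0.0]
wrist_force: [0.4, 0.0, 0.4]
opening: 0.0341
gripper_force: 0.0
shift [ 0.95  0.49 75.53] turn [0.01 0.04 0.18] t 15.3 F [0.44 0.02 0.42] pos [496.69 311.6  159.53]
```

View pics/s3.png

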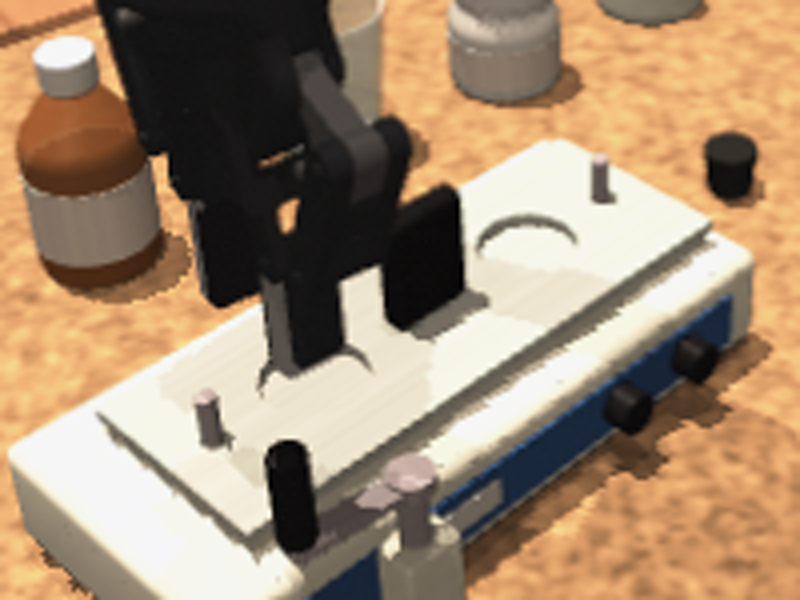

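```bash
python3 -m creep '[[[1,0.5,20,0,0,0,0.2],[1,0.5,40,0,0,0,0.2],[1,0.5,55,0,0,0,0.2],[1,0.5,68,0,0,0,0.2],[1,0.5,75,0,0,0,0.2],[1,0.5,75,0,0,0,0.5],[1,0.5,75,0,0,0,0.5],[1,0.5,75,0,0,0,0.5]]]'; python3 - <<'E'
from h import *
from scipy.spatial.transform import Rotation as R
np.set_printoptions(precision=1,suppress=True)
o=get_obs();q=o["tcp_rot"];r=R.from_quat(np.r_[q[1:],q[0]]);p=o["ee_pos"];print(p,o["opening"])
y=np.radians(6.4);X=np.array([np.cos(y),np.sin(y),0]);Y=np.array([-np.sin(y),np.cos(y),0])
piv=np.array([.4967,.2672,p[2]])
for d in range(7,105,10):
    t=np.radians(d);k=piv+.045*(np.sin(t)*X+np.cos(t)*Y)
    print(d,r.inv().apply(k-p)*1e3, d-7)
E
```

```text
time_s: 16.4
ee_pos: [0.497, 0.3139, 0.0855]
tcp_rot: [0.0, 0.709, 0.705, 0.001]
wrist_force: [0.7, 0.2, 0.4]
opening: 0.0212
gripper_force: 0.0
[0.5 0.3 0.1] 0.021219546569754583
7 [-1.7  0.2 -0. ] 0
17 [-2.4  8.   0. ] 10
27 [-4.5 15.6  0. ] 20
37 [-7.8 22.7  0. ] 30
47 [-12.3  29.1   0. ] 40
57 [-17.9  34.6   0. ] 50
67 [-24.3  39.1   0. ] 60
77 [-31.5  42.4   0. ] 70
87 [-39.   44.4   0. ] 80
97 [-46.9  45.    0. ] 90
```

```bash
python3 -m creep '[[[-2,4,0,0,0,5,0.5],[-2.4,8,0,0,0,10,0.5],[-4.5,15.6,0,0,0,20,0.5],[-7.8,22.7,0,0,0,30,0.5],[-12.3,29.1,0,0,0,40,0.5],[-17.9,34.6,0,0,0,50,0.5],[-24.3,39.1,0,0,0,60,0.5],[-24.3,39.1,0,0,0,60,0.5]]]'; python3 - <<'E'
from h import *
from scipy.spatial.transform import Rotation as R
np.set_printoptions(precision=1,suppress=True)
o=get_obs();q=o["tcp_rot"];r=R.from_quat(np.r_[q[1:],q[0]]);p=o["ee_pos"];print(p*1e3,o["torque"],r.as_matrix()[:,1])
y=np.radians(6.4);X=np.array([np.cos(y),np.sin(y),0]);Y=np.array([-np.sin(y),np.cos(y),0])
piv=np.array([.4967,.2672,p[2]])
for d in range(67,105,5):
    t=np.radians(d);k=piv+.045*(np.sin(t)*X+np.cos(t)*Y)
    print(d,r.inv().apply(k-p)*1e3, d-67)
E
```

```text
time_s: 17.4
ee_pos: [0.5359, 0.289, 0.0853]
tcp_rot: [0.0, 0.967, 0.256, 0.001]
wrist_force: [-0.4, 0.6, -0.3]
opening: 0.0217
gripper_force: 0.0
[535.9 289.   85.3] [-0.  0.  0.] [ 0.5 -0.9  0. ]
67 [ 0.1 -0.2  0. ] 0
72 [-0.1  3.7  0. ] 5
77 [-0.6  7.6  0. ] 10
82 [-1.5 11.4  0. ] 15
87 [-2.7 15.1  0. ] 20
92 [-4.2 18.7  0. ] 25
97 [-6.1 22.2  0. ] 30
102 [-8.2 25.5 -0. ] 35
```

```bash
python3 -m creep '[[[-0.1,3.7,0,0,0,5,0.5],[-0.6,7.6,0,0,0,10,0.5],[-1.5,11.4,0,0,0,15,0.5],[-2.7,15.1,0,0,0,20,0.5],[-4.2,18.7,0,0,0,24,0.5],[-4.2,18.7,0,0,0,24,0.5]]]'; python3 -m creep '[[[0,1,0,0,0,0,0.5],[0,2,0,0,0,0,0.5],[0,3,0,0,0,0,0.5],[0,3,0,0,0,0,0.5]]]';python3 -m creep '[[[0,0.5,0,0,0,0,0.5],[0,1,0,0,0,0,0.5],[0,1,0,0,0,0,0.5]]]';python3 -m creep '[[[0,0.5,0,0,0,0,0.5],[0,1,0,0,0,0,0.5],[0,1,0,0,0,0,0.5]]]'
```

```text
time_s: 18.15
ee_pos: [0.5412, 0.2709, 0.0852]
tcp_rot: [-0.0, 0.999, 0.051, 0.0]
wrist_force: [-0.5, 1.2, -0.3]
opening: 0.0215
gripper_force: 0.3
time_s: 18.65
ee_pos: [0.5414, 0.2678, 0.0849]
tcp_rot: [-0.0, 0.999, 0.049, 0.0]
wrist_force: [0.7, 1.0, 0.4]
opening: 0.0213
gripper_force: 0.8
time_s: 19.02
ee_pos: [0.5414, 0.2676, 0.0849]
tcp_rot: [-0.001, 0.999, 0.049, 0.0]
wrist_force: [1.0, 5.1, 0.6]
opening: 0.0212
gripper_force: 2.5
time_s: 19.4
ee_pos: [0.5414, 0.2675, 0.085]
tcp_rot: [-0.002, 0.999, 0.049, 0.0]
wrist_force: [0.7, 7.1, 0.5]
opening: 0.0216
gripper_force: 3.7
```

```bash
python3 -m creep '[[[0,-2.5,0,0,0,0,0.5],[0,-3.5,0,0,0,0,0.3],[0,-3.5,0,0,0,0,0.1],[0,-3.5,0,0,0,0,0.1]]]'; python3 -m creep '[[[0,0,-10,0,0,0,0.1],[0,0,-35,0,0,0,0.1],[0,0,-70,0,0,0,0.1],[0,0,-105,0,0,0,0.1],[0,0,-130,0,0,0,0.1],[0,0,-140,0,0,0,0.1],[0,0,-140,0,0,0,0.1]]]'; python3 - <<'E'
from h import *
s=capture("side")[:,:,::-1]; cv2.imwrite("pics/s4.png",cv2.resize(s[200:350+40,150:350],(800,760))[:600])
E
```

```text
time_s: 19.9
ee_pos: [0.5409, 0.2687, 0.0845]
tcp_rot: [0.0, 0.999, 0.049, -0.0]
wrist_force: [0.0, -0.0, 0.1]
opening: 0.0383
gripper_force: 0.0
time_s: 20.78
ee_pos: [0.5415, 0.2692, 0.2256]
tcp_rot: [-0.0, 0.999, 0.049, 0.001]
wrist_force: [0.3, -0.4, -0.2]
opening: 0.0387
gripper_force: 0.0
```

View pics/s4.png

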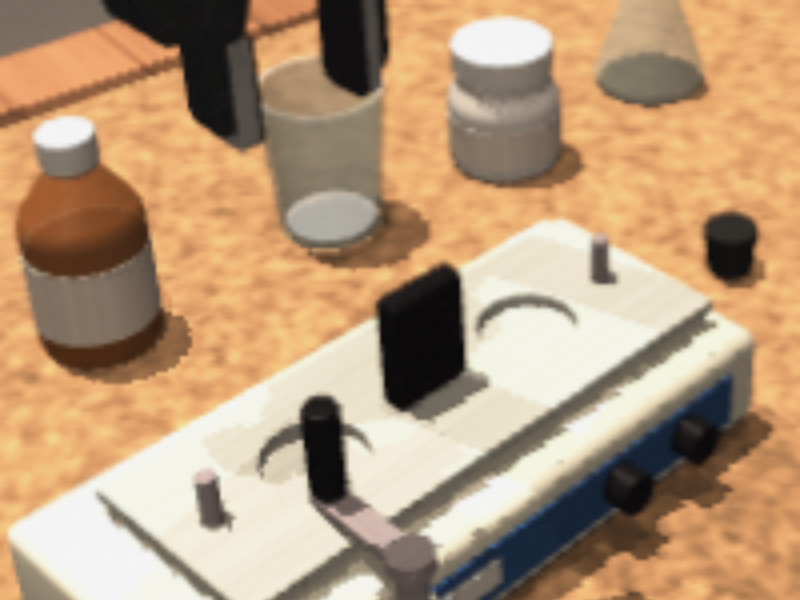

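The side view shows the plate flat with both pins through (crop pixels 208,500 and 600,260). The catch lies across the plate's edge with its knob at (323,450), and the gripper is clear.

```bash
python3 -c "
from rig import *
print(sign_off())"
```

```text
the job is handed in; nothing more can be done
None
```

The carrier is home and flat on the pin bar with a pin through each end hole, the catch is shut against its stop, and the job is handed in at about 21 s. The force readings put the press on the heater at no more than about 12 N, and nothing else was touched.

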